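# Park the hot lid of the bearing heater on its rack with the lid lifter

## Robot

A 6-joint arm with a two-finger parallel gripper is mounted at the origin on a cart in front of the work surface, level with it; the furniture and walls round the work are solid. World frame = base frame: x ahead of the robot, y to its left, z up, the work surface at z = 0. Lengths are in m, angles in rad, forces in N, time in s.
With the tool pointing down it reaches from about 0.35 to 0.975 m from the base axis. Payload 4.9 kg.
Tool frame: the origin (TCP) lies on the centre line of the jaws, within the pads' length; the fingertips stand 14 mm ahead of it and the grasp point (between the pads) lies 5 mm behind it (manip.nose_length is the distance from the TCP to the fingertips, in m); z points along the fingers, y is the line along which they close (so a half turn about z gives the same grasp; the last joint's range is limited). The gripper opens to 85 mm and grips with 20 to 120 N. Pads are 22 mm wide; open, the fingers measure 114 mm over their backs; the gripper's body (76 mm by 85 mm) begins 54 mm behind the grasp point. The pads swing forward as they close: fully open they stand 13 mm farther back than shut.
Start: joints at [-1.381, 0.053, 1.613, -0, 1.476, -0.119], TCP at [0.19, -0.595, 0.245] pointing down, gripper open.
Joint ranges: [-3.01, 3.01], [-1.01, 2.22], [0.06, 2.58], [-1.02, 4.17], [0.09, 2.62], [-3.14, 3.14]. Speed limits (rad/s): [2.57, 2.57, 3.14, 3.14, 3.14, 3.14].

## Interface

Orientations are given as a unit quaternion [w, x, y, z].
In Python, from plant import manip, imaging gives the robot as it stands.
- The arm moves only by the tool play_rows, never from a script. Its argument "commands" is a list of rows, each a list of 6 numbers: the shift along the tool's x, y, z in mm, then the turn, a rotation vector about the tool's x, y, z in degrees. A call has 1 to 5 rows; each row shifts and turns the commanded pose from where the row before left it, along the tool's axes as they then stand; what a row does not reach is not made up. A row lasts 1/12 s, in which the tool goes at most 41.7 mm and 7.16 degrees, less where a joint would pass 70% of its speed; a pose out of reach is approached as far as the arm can. A call is refused whole if a number of a shift passes 41.7 or a number of a turn 7.16, either way. A call with a gripper value outside its range is refused whole. "hand" is the finger opening in mm, from 0 to 85.4, set as the call begins (left out, the last holds). The fingers move at their own pace and stop on an object; the grip force is fixed at half the most. Time passes only in rows, so rows that do not move let the fingers close. It gives the time, the measured TCP pose, the force, the opening and the grip force at its end, in the units of the state.
- manip.state(): the state, without advancing time (a new reading comes with each control period).
- imaging.grab_frame(name): name is "scene" or "side" or "wrist"; returns a dict with "image" (384x512x3 uint8, red, green, blue), "fx", "fy", "cx", "cy" (pixels), "k1" (the pictures are not rectified: a ray, as slopes to the right and down, at radius r is drawn at 1 + k1 r^2 times it, then the intrinsics apply), "R" (3x3) and "t" (3): a world point X has camera coordinates R X + t; the wrist camera has in their place "mount" (4x4, takes a point from camera to tool coordinates, whose origin is the TCP and whose axes are the flange's). Camera axes: x right, y down, z forward; pixel columns grow to the right and rows downward; lengths in m; the calibration is good to about 2 mm. A picture is of the moment at which its call begins: read the wrist's pose just before it. There is no depth.
- manip.job_done(): hands the job in; it is judged then, once.
The state is a dict: "time": time; "joint_pos": joint angles; "joint_vel": joint speeds; "joint_efforts": joint torques, N m; "tool_pos": TCP position; "tool_rot": TCP orientation; "contact_force": force on the tool from outside, world axes, zero at the start; "ft_torque": the same for the moment, N m; "gripper_width": opening from 0.0 (shut) to 1.0 (fully open); "grasp_force": force on a finger pad.
Only numpy, scipy, OpenCV 4.12 (cv2) and the standard library are available. Lean on these libraries where they do the work, as an engineer would, in place of code of your own. Each camera call takes 0.05 s, during which the arm holds its last target. There are 200 camera calls.

## Task

Using the red-handled lid lifter, lift the hot lid off the green bearing heater by its loop, carry it level to the lid rack, set it down gently on the rails in front of the keeper, and with the lifter still in the loop slide it on under the keeper's lip until you feel it butt firmly but gently (several newtons, well under 14 N) against the keeper plate, and hold it there for a moment. Then unhook, leave the lid there, and put the lifter back upright in its blue stand. Never touch the lid with the gripper, and leave the other things alone.

Things in the scene. Friction and masses are not known exactly. Their poses are not given: they have to be found in the camera images.
- heater: Green round bearing heater, fixed, 148 mm across, upright, grey control box on its +x side. Origin at the centre of its underside. The lid lies flat on its ledge at height 70 mm inside a rim 5 mm high with about 6 mm play all round.
- lid_loop (a point): Centre of the bar of the lid's loop handle: round bar 8 mm thick, 48 mm long along y, centre 32 mm above the lid's underside, over the lid's centre. Between lid and bar the loop is 18 mm high, 52 mm wide, open along x. z is up when the lid is level. At the start x lies within 0.6 rad of world +x; the lifter's tongue may enter from the -x side.
- lid: The lid: loose flat steel disc, 120 mm across, 10 mm thick, about 0.6 kg (varies). Origin at the centre of its underside, axes as point lid_loop.
- lifter_grip (a point): Centre of the lid lifter's red grip, an upright square bar 22 x 22 mm, 76 mm tall. This point is 114 mm above the lifter's underside; z is up. The lifter is loose, 0.22 kg, 152 mm tall.
- lifter: Same lifter; origin mid-underside, axes as lifter_grip. At the bottom a flat tongue, 20 mm wide, 6 mm thick, from x = -15 to +15 mm, points to +x and ends in a lip 4 mm thick, 3 mm higher. The flat shank (20 mm wide, x = -15 to -7 mm) joins it to the grip. A loop's bar lies on the tongue between shank and lip; moving to +x, the shank's front pushes on the bar.
- stand: Blue socket for the lifter, fixed: open-topped box 56 x 46 x 55 mm (x, y, z), wall 6 mm, inner floor 6 mm up, on a plate 90 x 80 mm. Origin at the centre of its underside. At the start the lifter stands in its middle, axes within 0.05 rad of the stand's.
- rack: Lid rack, fixed: dark base plate 210 x 130 mm, two smooth (low-friction) steel rails along its x axis, 72 mm apart and 210 mm long, their tops 40 mm above the origin (centre of the underside). A lid on the rails has its loop bar 72 mm above the origin. +x points to the keeper.
- keeper: At the rack's +x end, fixed; origin and axes as the rack's. Before its yellow bracket (x = 95 mm) stands a clamped red stop plate facing -x; its lip overhangs 13 mm, 15 mm above the rails. Its setting varies and is NOT measured: face anywhere at x = 66 to 90 mm, so a butted lid's centre is at x = 6 to 30 mm. A lid set down centred at x = -20 mm is clear of both.
- bolt_jar: Bystander: glass jar with red lid, 62 mm across, 80 mm tall.
- grease_tin: Bystander: flat red and grey tin, 75 mm across, 60 mm tall.
- tape_black: Bystander: roll of black tape, 62 mm across, 18 mm tall.
- pliers_red: Bystander: red-handled pliers lying flat, 185 mm long.
There are look-alikes about, which are no part of the job. What is meant by the lifter is not turquoise, and is the larger of those in its own colour.

How it is judged:
By the outcome, as a careful person would: the job done as asked, in the order asked, and still so for the second after the job is handed in, with the robot touching nothing.
It also fails if it takes over 72 s, if anything falls off the work surface, if the arm or the gripper's body presses on something with over 40 N, if the wrist force passes 120 N, or if a joint passes its speed limit or range.

## Working session

There is one attempt and no reset: what is moved stays moved. The work goes in short steps, Python scripts to look and compute and a tool call to move; the robot and the scene stay as the last step left them, time stands still between calls to the robot, and variables do not carry over. Pictures are saved under pics/ and viewed, at most 10 in all, crops included, and the job is handed in when it is done.

Besides the shell and the picture viewer there is one more tool, called in YAML: its name, and indented under it one key for each argument. play_rows: Moves the arm, as the interface text tells. Its arguments: {"type":"object","properties":{"commands":{"type":"array","items":{"type":"array","items":{"type":"number"}}},"hand":{"type":"number"}},"required":["commands"]}

```bash
mkdir -p pics; ls; python3 - <<'E'
from plant import manip, imaging
import cv2,numpy as np
s=manip.state();print({k:np.round(v,3) for k,v in s.items()})
for n in("scene","side"):
    f=imaging.grab_frame(n);print(n,{k:np.round(f[k],4).tolist() for k in f if k!='image'})
    cv2.imwrite(f"pics/{n}0_raw.png",f["image"][:,:,::-1])
    cv2.imwrite(f"pics/{n}0.png",cv2.resize(f["image"][:,:,::-1],(800,600),interpolation=cv2.INTER_CUBIC))
f=imaging.grab_frame("wrist");print({k:np.round(f[k],4).tolist() for k in f if k!='image'})
E
```

```text
pics
{'time': np.float64(0.0), 'joint_pos': array([-1.381,  0.053,  1.614,  0.   ,  1.476, -0.119]), 'joint_vel': array([-0.   ,  0.   ,  0.001,  0.   ,  0.   ,  0.001]), 'joint_efforts': array([-0.0000e+00, -3.9368e+01, -3.7018e+01, -0.0000e+00,  7.0000e-03,
        0.0000e+00]), 'tool_pos': array([ 0.19 , -0.595,  0.244]), 'tool_rot': array([-0.001,  0.988,  0.154, -0.   ]), 'contact_force': array([ 0.35 , -0.401,  0.615]), 'ft_torque': array([ 0.038,  0.024, -0.011]), 'grasp_force': np.float64(0.0), 'gripper_width': np.float64(0.999)}
scene {'fx': 431.3962, 'fy': 431.3962, 'cx': 252.9055, 'cy': 192.0304, 'k1': -0.0835, 'R': [[0.8448, -0.5347, 0.0196], [-0.3206, -0.5352, -0.7815], [0.4284, 0.6539, -0.6236]], 't': [-0.5667, 0.1971, 1.3337]}
side {'fx': 394.206, 'fy': 394.206, 'cx': 255.5051, 'cy': 190.7911, 'k1': -0.0849, 'R': [[-0.8771, -0.4803, 0.0023], [-0.2947, 0.5343, -0.7922], [0.3793, -0.6956, -0.6102]], 't': [0.4631, 0.3395, 1.0097]}
{'fx': 279.4091, 'fy': 279.4091, 'cx': 257.5865, 'cy': 192.3095, 'k1': -0.0553, 'mount': [[0.0008, -0.9632, -0.2688, 0.0686], [1.0, 0.0009, -0.0002, 0.0001], [0.0005, -0.2688, 0.9632, -0.1285], [0.0, 0.0, 0.0, 1.0]]}
```

View pics/scene0.png

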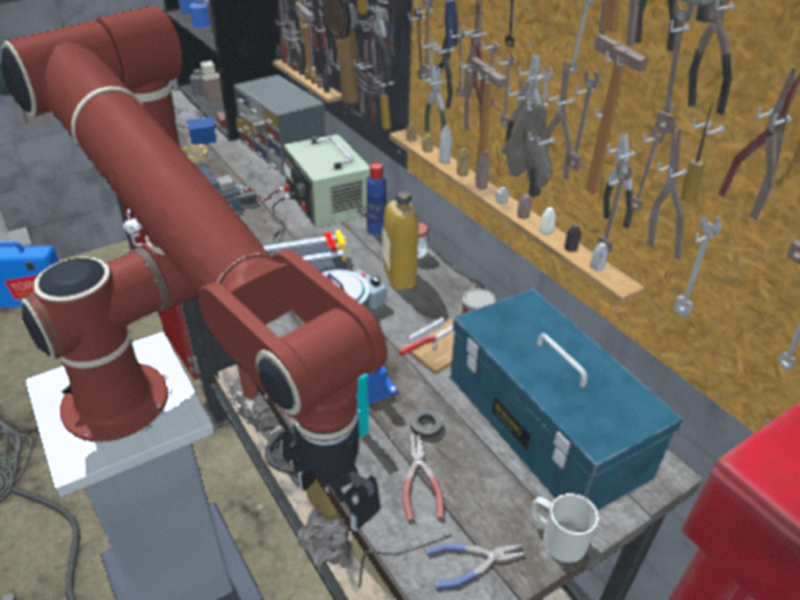

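View pics/side0.png

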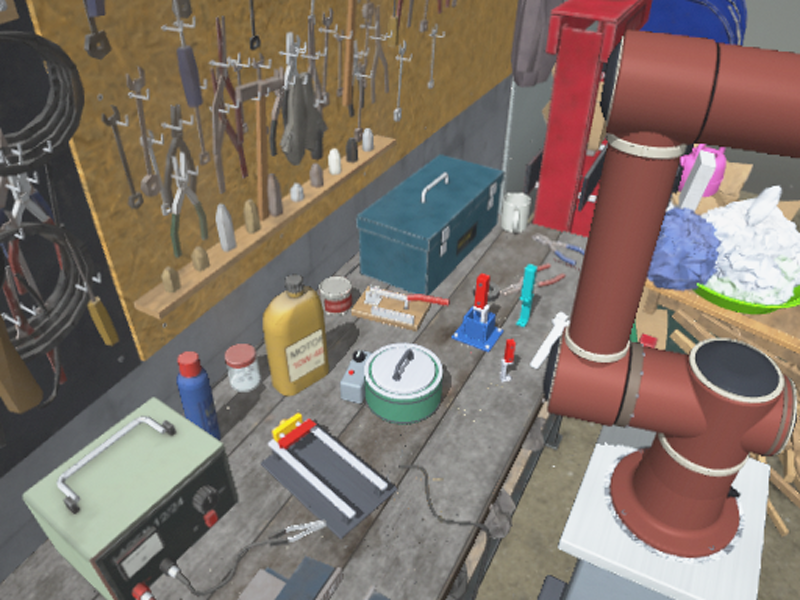

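The side picture (800x600) shows these candidates for the lifter:
- **Large red grip**, in the blue stand at about (482,292).
- **Turquoise look-alike**, at (527,295).
- **Small red look-alike**, at (508,355).

The one I want is the large red one. The heater and lid are at (403,380), the rack at (325,475) and the keeper at (293,430). Next is a close crop to check the choice and pick feature pixels.

```bash
cat > h.py <<'E'
import numpy as np, cv2
from scipy.spatial.transform import Rotation as Rn
from plant import manip, imaging
def Kd(f): return np.array([[f['fx'],0,f['cx']],[0,f['fy'],f['cy']],[0,0,1]]),np.array([f['k1'],0,0,0,0.])
def extr(f,s=None):
    if 'R' in f: return np.array(f['R']),np.array(f['t'])
    M=np.array(f['mount']); w,x,y,z=s['tool_rot']; T=np.eye(4)
    T[:3,:3]=Rn.from_quat([x,y,z,w]).as_matrix(); T[:3,3]=s['tool_pos']
    W=np.linalg.inv(T@M); return W[:3,:3],W[:3,3]
def plane(f,uv,z,s=None):
    K,d=Kd(f); R,t=extr(f,s); C=-R.T@t
    p=cv2.undistortPoints(np.array(uv,float).reshape(-1,1,2),K,d).reshape(-1,2)
    D=np.c_[p,np.ones(len(p))]@R; z=np.broadcast_to(z,len(p))
    return C+D*((z-C[2])/D[:,2])[:,None]
def proj(f,X,s=None):
    K,d=Kd(f);R,t=extr(f,s)
    return cv2.projectPoints(np.array(X,float).reshape(-1,3),cv2.Rodrigues(R)[0],t,K,d)[0].reshape(-1,2)
def grab(n):
    s=manip.state(); return s,imaging.grab_frame(n)
def crop(f,x0,y0,x1,y1,k,name): cv2.imwrite('pics/'+name,cv2.resize(f['image'][y0:y1,x0:x1,::-1],None,fx=k,fy=k,interpolation=cv2.INTER_CUBIC))
E
python3 - <<'E'
from h import *
s,f=grab('side'); crop(f,160,165,360,345,3.3,'c1.png')
print(plane(f,[(305,222),(258,237),(210,300)],[0,.08,.04]))
E
```

```text
[[ 0.44594001 -0.19431425  0.        ]
 [ 0.511019    0.01627585  0.08      ]
 [ 0.52819802  0.24558961  0.04      ]]
```

View pics/c1.png

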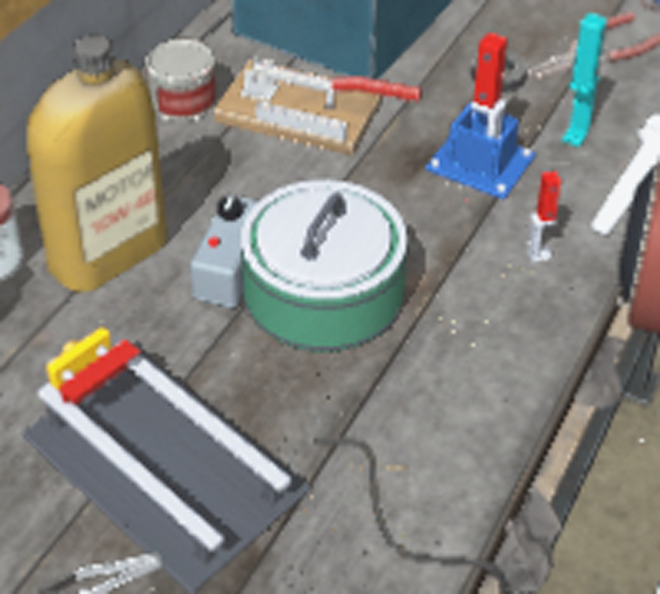

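The crop confirms it. The large red grip in the blue stand is at crop (491,70), the turquoise one at (588,80), and the small red one at (548,200). The loop bar runs from about (338,200) to (308,250). The rack's near rail ends are at (215,545) and (285,485), with the keeper at the upper left.

```bash
python3 - <<'E'
from h import *
s,f=grab('side')
P=lambda l,z: plane(f,[(160+u/3.3,165+v/3.3) for u,v in l],z)
np.set_printoptions(precision=4,suppress=True)
print('plate',P([(427,165),(503,197),(535,156)],.004))
print('griptop',P([(491,37)],.158),'bot',P([(489,104)],.082))
print('bar',P([(338,200),(308,250)],.102), P([(325,223)],.106))
print('base',P([(25,433),(195,590),(308,488)],.005))
print('rails near',P([(215,545),(285,485)],.04),'far',P([(45,394),(135,364)],.04))
# lid white ellipse
im=f['image'];hsv=cv2.cvtColor(im,cv2.COLOR_RGB2HSV)
m=((hsv[...,1]<40)&(hsv[...,2]>165)).astype(np.uint8); n,l,st,c=cv2.connectedComponentsWithStats(m)
print([ (st[i],c[i]) for i in range(1,n) if st[i,4]>150])
m=((hsv[...,0]>65)&(hsv[...,0]<88)&(hsv[...,1]>80)).astype(np.uint8);n,l,st,c=cv2.connectedComponentsWithStats(m)
print([ (st[i],c[i]) for i in range(1,n) if st[i,4]>100])
print('lid extremes', P([(250,240),(391,240),(322,190),(322,268)],.08))
E
```

```text
plate [[ 0.5049 -0.1972  0.004 ]
 [ 0.4177 -0.1896  0.004 ]
 [ 0.4124 -0.2642  0.004 ]]
griptop [[ 0.4627 -0.2326  0.158 ]] bot [[ 0.4557 -0.2273  0.082 ]]
bar [[ 0.5117 -0.0117  0.102 ]
 [ 0.5047  0.0556  0.102 ]] [[0.5058 0.0233 0.106 ]]
base [[0.6532 0.2714 0.005 ]
 [0.4525 0.3237 0.005 ]
 [0.4226 0.2042 0.005 ]]
rails near [[0.4464 0.3022 0.04  ]
 [0.4274 0.2318 0.04  ]] far [[0.6425 0.251  0.04  ]
 [0.5963 0.1887 0.04  ]]
[(array([392,  89,  43,  12, 273], dtype=int32), array([413.1941,  95.5861])), (array([435,  96,  23,  40, 387], dtype=int32), array([447.5271, 115.3979])), (array([ 448,  119,   64,   76, 3368], dtype=int32), array([483.3631, 159.5113])), (array([321, 121,  18,  28, 358], dtype=int32), array([328.9218, 134.7486])), (array([205, 177,  20,  14, 205], dtype=int32), array([214.2537, 183.1366])), (array([233, 182,  32,  26, 347], dtype=int32), array([247.2939, 194.879 ])), (array([339, 199,  64,  37, 486], dtype=int32), array([363.2119, 219.9856])), (array([183, 212,  24,  32, 338], dtype=int32), array([194.7278, 227.3905])), (array([441, 216,  61,  42, 340], dtype=int32), array([469.8118, 242.4529])), (array([ 218,  219,   65,   39, 1515], dtype=int32), array([251.2066, 238.2218])), (array([146, 232,  20,  18, 251], dtype=int32), array([155.6773, 241.5458])), (array([  15,  254,  127,  130, 6317], dtype=int32), array([ 74.392 , 308.4056])), (array([200, 274,  48,  40, 310], dtype=int32), array([223.7161, 293.2968])), (array([171, 281,  56,  51, 386], dtype=int32), array([199.4896, 306.4197])), (array([ 357,  280,  136,  104, 6857], dtype=int32), array([423.3281, 346.2552]))]
[(array([234, 245,  48,  25, 564], dtype=int32), array([257.0869, 259.8848]))]
lid extremes [[ 0.566   0.05    0.08  ]
 [ 0.4575 -0.0097  0.08  ]
 [ 0.5418 -0.0378  0.08  ]
 [ 0.4944  0.0496  0.08  ]]
```

play_rows:
  commands:
    - [24.5,-17.7,0,0,0,0]
    - [24.5,-17.7,0,0,0,0]
    - [24.5,-17.7,0,0,0,0]
    - [24.5,-17.7,0,0,0,0]
    - [24.5,-17.7,0,0,0,0]

```text
time: 0.67
tool_pos: [0.2803, -0.4726, 0.2451]
tool_rot: [-0.0, 0.988, 0.154, 0.0]
contact_force: [-0.1, 0.1, 0.1]
gripper_width: 1.003
grasp_force: 0.0
```

play_rows:
  commands:
    - [24.5,-17.7,0,0,0,0]
    - [24.5,-17.7,0,0,0,0]
    - [24.5,-17.7,0,0,0,0]
    - [24.5,-17.7,0,0,0,0]
    - [24.5,-17.7,0,0,0,0]

```text
time: 1.08
tool_pos: [0.3702, -0.351, 0.2453]
tool_rot: [0.0, 0.988, 0.154, 0.0]
contact_force: [-0.0, -0.5, 1.0]
gripper_width: 1.003
grasp_force: 0.0
```

play_rows:
  commands:
    - [24.5,-17.7,0,0,0,0]
    - [24.5,-17.7,0,0,0,0]
    - [24.5,-17.7,0,0,0,0]
    - [24.5,-17.7,0,0,0,0]
    - [24.5,-17.7,0,0,0,0]

```text
time: 1.5
tool_pos: [0.46, -0.2294, 0.2453]
tool_rot: [0.0, 0.988, 0.154, 0.0]
contact_force: [1.5, -0.1, -0.2]
gripper_width: 0.999
grasp_force: 0.0
```

play_rows:
  commands:
    - [0,0,0,0,0,5.5]
    - [0,0,0,0,0,5.5]
    - [0,0,0,0,0,5.5]
    - [0,0,0,0,0,5.5]
    - [0,0,0,0,0,0]

```text
time: 1.92
tool_pos: [0.4594, -0.2306, 0.2452]
tool_rot: [-0.0, 0.999, -0.038, -0.0]
contact_force: [-0.5, 0.0, -0.5]
gripper_width: 1.002
grasp_force: 0.0
```

```bash
python3 - <<'E'
from h import *
np.set_printoptions(precision=4,suppress=True)
s,f=grab('wrist'); print(s['time'],s['tool_pos'],s['tool_rot'],s['contact_force'])
cv2.imwrite('pics/w1.png',f['image'][:,:,::-1])
hsv=cv2.cvtColor(f['image'],cv2.COLOR_RGB2HSV)
s2,g=grab('side')
P=lambda l,z: plane(g,[(160+u/3.3,165+v/3.3) for u,v in l],z)
print('turq',P([(575,140)],.0),'bottle',P([(85,285)],0),P([(155,245)],0),'tin',P([(185,112)],0))
E
```

```text
1.9167 [ 0.4594 -0.2306  0.2452] [-0.      0.9993 -0.0382 -0.0001] [-0.4793  0.0243 -0.4879]
turq [[ 0.3857 -0.3137  0.    ]] bottle [[0.7139 0.1069 0.    ]] [[0.6866 0.0313 0.    ]] tin [[ 0.7734 -0.1541  0.    ]]
```

View pics/w1.png

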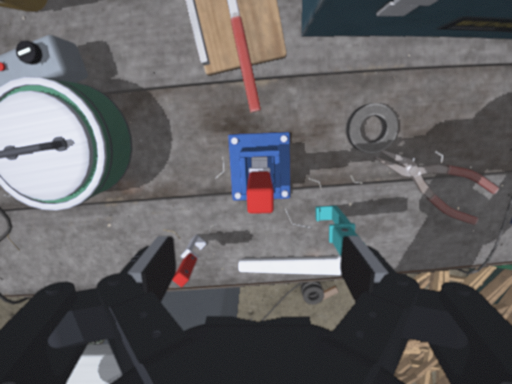

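The wrist view shows the red grip's top at about (260,202), with the tongue just visible at (260,163). The stand's plate corner screws are at (236,140), (284,138), (238,196) and (285,193). The lid and loop are at the left: bar ends about (5,153) and (68,144).

```bash
python3 - <<'E'
from h import *
np.set_printoptions(precision=4,suppress=True)
f=imaging.grab_frame('wrist'); s=manip.state()
hsv=cv2.cvtColor(f['image'],cv2.COLOR_RGB2HSV).astype(int)
red=((hsv[...,0]<8)|(hsv[...,0]>172))&(hsv[...,1]>150)
r=red[150:230,235:285]
for v in range(168,218,3):
    u=np.where(red[v,235:285])[0]; print(v,(u.min()+235,u.max()+235, hsv[v,260,2]) if len(u) else None)
print('top centre',plane(f,[(260,201.5)],.158,s), 'edge width',plane(f,[(247,212),(273,212)],.158,s))
scr=plane(f,[(236,140),(284,138),(285,193),(238,196)],.005,s);print(scr,scr.mean(0))
print('blue')
b=plane(f,[(230,136),(290,132),(291,198),(232,202)],.004,s);print(b,b.mean(0))
print('bar',plane(f,[(5,153),(68,144),(36,149)],.106,s))
E
```

```text
168 None
171 None
174 (np.int64(250), np.int64(268), np.int64(100))
177 (np.int64(249), np.int64(269), np.int64(100))
180 (np.int64(248), np.int64(269), np.int64(100))
183 (np.int64(248), np.int64(270), np.int64(99))
186 (np.int64(248), np.int64(270), np.int64(100))
189 (np.int64(247), np.int64(272), np.int64(175))
192 (np.int64(247), np.int64(272), np.int64(211))
195 (np.int64(247), np.int64(272), np.int64(213))
198 (np.int64(247), np.int64(272), np.int64(213))
201 (np.int64(247), np.int64(272), np.int64(214))
204 (np.int64(247), np.int64(272), np.int64(214))
207 (np.int64(247), np.int64(272), np.int64(213))
210 (np.int64(248), np.int64(271), np.int64(213))
213 None
216 None
top centre [[ 0.4598 -0.2327  0.158 ]] edge width [[ 0.4516 -0.2214  0.158 ]
 [ 0.45   -0.2426  0.158 ]]
[[ 0.4977 -0.2051  0.005 ]
 [ 0.4958 -0.2677  0.005 ]
 [ 0.4213 -0.2655  0.005 ]
 [ 0.4217 -0.2009  0.005 ]] [ 0.4591 -0.2348  0.005 ]
blue
[[ 0.5034 -0.1977  0.004 ]
 [ 0.5028 -0.276   0.004 ]
 [ 0.4132 -0.2736  0.004 ]
 [ 0.4133 -0.1917  0.004 ]] [ 0.4582 -0.2347  0.004 ]
bar [[ 0.5125  0.0207  0.106 ]
 [ 0.5153 -0.0492  0.106 ]
 [ 0.5134 -0.0144  0.106 ]]
```

play_rows:
  commands:
    - [0,1.5,20,0,0,0]
    - [0,0,25,0,0,0]
    - [0,0,25,0,0,0]
    - [0,0,25,0,0,0]
    - [0,0,20,0,0,0]
  hand: 60

```text
time: 2.48
tool_pos: [0.4585, -0.2319, 0.1283]
tool_rot: [-0.0, 0.999, -0.037, -0.001]
contact_force: [-0.6, -0.1, -0.6]
gripper_width: 0.704
grasp_force: 0.0
```

play_rows:
  commands:
    - [0,0,12,0,0,0]
    - [0,0,9,0,0,0]
    - [0,0,0,0,0,0]
    - [0,0,0,0,0,0]

```text
time: 2.82
tool_pos: [0.4596, -0.2325, 0.1098]
tool_rot: [0.0, 0.999, -0.037, 0.0]
contact_force: [1.3, 0.4, 0.6]
gripper_width: 0.706
grasp_force: 0.0
```

play_rows:
  commands:
    - [0,0,0,0,0,0]
    - [0,0,0,0,0,0]
    - [0,0,0,0,0,0]
    - [0,0,0,0,0,0]
    - [0,0,0,0,0,0]
  hand: 0

```text
time: 3.23
tool_pos: [0.4601, -0.2328, 0.1108]
tool_rot: [0.001, 0.999, -0.038, 0.001]
contact_force: [0.1, 0.6, 3.7]
gripper_width: 0.253
grasp_force: 59.2
```

play_rows:
  commands:
    - [0,0,0,0,0,0]
    - [0,0,0,0,0,0]
    - [0,0,0,0,0,0]
    - [0,0,0,0,0,0]
    - [0,0,0,0,0,0]

```text
time: 3.65
tool_pos: [0.4601, -0.2328, 0.1107]
tool_rot: [0.001, 0.999, -0.038, 0.001]
contact_force: [0.8, -0.0, 6.0]
gripper_width: 0.25
grasp_force: 59.3
```

play_rows:
  commands:
    - [0,0,-15,0,0,0]
    - [0,0,-35,0,0,0]
    - [0,0,-40,0,0,0]
    - [0,0,-40,0,0,0]
    - [0,0,-30,0,0,0]

```text
time: 4.07
tool_pos: [0.4592, -0.2323, 0.2718]
tool_rot: [0.0, 0.999, -0.038, 0.001]
contact_force: [0.5, -0.5, -1.1]
gripper_width: 0.251
grasp_force: 59.0
```

play_rows:
  commands:
    - [-5,-18,0,0,0,0]
    - [-10,-35,0,0,0,0]
    - [-10,-35,0,0,0,0]
    - [-10,-35,0,0,0,0]
    - [-10,-35,0,0,0,0]

```text
time: 4.48
tool_pos: [0.425, -0.0699, 0.268]
tool_rot: [-0.0, 0.999, -0.038, -0.001]
contact_force: [0.6, -0.2, -2.2]
gripper_width: 0.252
grasp_force: 59.1
```

play_rows:
  commands:
    - [-10,-35,0,0,0,0]
    - [-9,-32,0,0,0,0]
    - [-5,-20,0,0,0,0]
    - [0,0,0,0,0,0]
    - [0,0,0,0,0,0]

```text
time: 4.9
tool_pos: [0.4082, 0.018, 0.2683]
tool_rot: [0.0, 0.999, -0.036, -0.001]
contact_force: [0.7, -0.1, -2.5]
gripper_width: 0.251
grasp_force: 59.5
```

```bash
python3 - <<'E'
from h import *
np.set_printoptions(precision=4,suppress=True)
f=imaging.grab_frame('wrist'); s=manip.state(); print(s['time'],s['tool_pos'],s['tool_rot'],s['contact_force'])
cv2.imwrite('pics/w2.png',f['image'][:,:,::-1])
E
```

```text
4.95 [0.4085 0.0172 0.2685] [ 0.0002  0.9993 -0.0371 -0.0006] [-0.1401  0.6393 -1.3948]
```

View pics/w2.png

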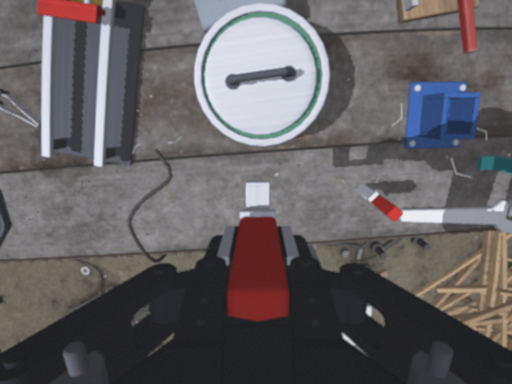

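The held lifter's tongue shows at (258,193). The lid's loop has bar ends at about (233,80) and (291,72), with its centre at (262,76). The rack is at the upper left, with near rail ends at (46,155) and (99,162) and the keeper at (70,10). The stand is at (441,115).

```bash
python3 - <<'E'
from h import *
np.set_printoptions(precision=4,suppress=True)
f=imaging.grab_frame('wrist'); s=manip.state()
hsv=cv2.cvtColor(f['image'],cv2.COLOR_RGB2HSV).astype(int)
roi=np.zeros(hsv.shape[:2],bool); roi[0:150,190:335]=1
g=roi&(hsv[...,0]>60)&(hsv[...,0]<95)&(hsv[...,1]>90)
v,u=np.where(g); print(len(u),u.min(),u.max(),v.min(),v.max())
dark=roi&(hsv[...,2]<95)&(hsv[...,1]<90); dark[:50]=0;dark[100:]=0;dark[:,:215]=0;dark[:,310:]=0
n,l,st,c=cv2.connectedComponentsWithStats(dark.astype(np.uint8)); i=1+st[1:,4].argmax(); print(st[i],c[i])
v,u=np.where(l==i); d=plane(f,np.c_[u,v],.104,s); q=d[:,:2]
m=q.mean(0);w,V=np.linalg.eigh(np.cov(q.T));a=V[:,1]; a*=np.sign(a[1]);pr=(q-m)@a
print('bar mean',m,'mid',m+a*(pr.max()+pr.min())/2,'len',np.ptp(pr),'yaw deg',np.degrees(np.arctan2(-a[0],a[1])))
# lid white: edge between white disc and green ring
w_=roi&(hsv[...,1]<40)&(hsv[...,2]>150); 
G=plane(f,np.c_[np.where(g)[1],np.where(g)[0]],.075,s)
(cx,cy),r=cv2.minEnclosingCircle((G[:,:2]*1000).astype(np.float32));print('green circ',cx,cy,r)
R=plane(f,[(46,155),(99,162.5)],.04,s);print('rails near',R)
R=plane(f,[(45,20),(106,20)],.04,s);print('rails far-ish',R)
E
```

```text
321 206 318 14 137
[228  68  67  18 255] [266.7333  76.7412]
bar mean [0.5124 0.0001] mid [0.5119 0.0059] len 0.0660282248347602 yaw deg 4.940738625578238
green circ 515.2073364257812 6.02342414855957 63.55416488647461
rails near [[0.4494 0.2948 0.04  ]
 [0.4334 0.2238 0.04  ]]
rails far-ish [[0.6091 0.2561 0.04  ]
 [0.5997 0.1807 0.04  ]]
```

play_rows:
  commands:
    - [0,0,0,0,0,-4.9]
    - [0,0,0,0,0,-4.9]
    - [15,5,10,0,0,0]
    - [25,8,25,0,0,0]
    - [16,5,25,0,0,0]

```text
time: 5.42
tool_pos: [0.4688, 0.0028, 0.21]
tool_rot: [0.001, 0.999, 0.047, 0.002]
contact_force: [-0.4, -0.3, -1.4]
gripper_width: 0.249
grasp_force: 59.4
```

play_rows:
  commands:
    - [6,1.5,13,0,0,0]
    - [0,0,6.5,0,0,0]
    - [0,0,0,0,0,0]
    - [0,0,0,0,0,0]

```text
time: 5.75
tool_pos: [0.4722, 0.0031, 0.1899]
tool_rot: [-0.0, 0.999, 0.047, -0.0]
contact_force: [-0.1, -0.4, -0.9]
gripper_width: 0.249
grasp_force: 59.4
```

```bash
python3 - <<'E'
from h import *
np.set_printoptions(precision=4,suppress=True)
s,f=grab('side'); w=imaging.grab_frame('wrist'); print(s['time'],s['tool_pos'],s['tool_rot'],s['contact_force'])
a=cv2.resize(f['image'][195:275,215:315],None,fx=4.8,fy=4.8,interpolation=cv2.INTER_CUBIC)
b=cv2.resize(w['image'][60:260,180:340],None,fx=1.92,fy=1.92,interpolation=cv2.INTER_CUBIC)
cv2.imwrite('pics/e1.png',np.hstack([a,b])[:,:,::-1]); print(a.shape,b.shape)
E
```

```text
5.75 [0.4722 0.0031 0.1899] [-0.      0.9989  0.0473 -0.0003] [-0.0556 -0.3866 -0.9376]
(384, 480, 3) (384, 307, 3)
```

View pics/e1.png

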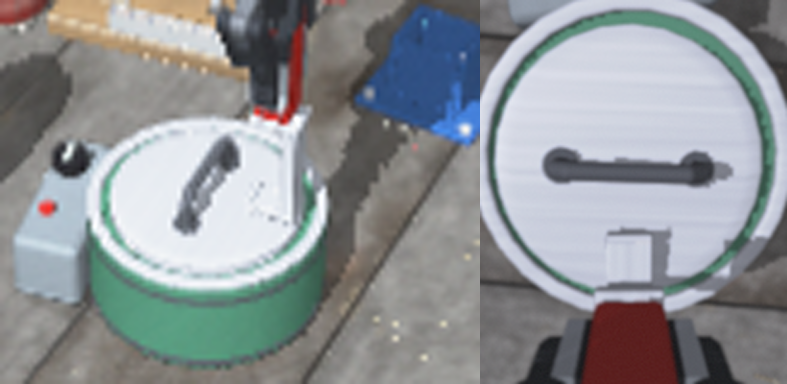

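The tongue (joint-picture column 629) is lined up with the middle of the loop bar (631,169), and the bar is square to the lifter within about 2°. I'll measure the remaining distance to go.

```bash
python3 - <<'E'
from h import *
np.set_printoptions(precision=4,suppress=True)
w=imaging.grab_frame('wrist'); s=manip.state()
ps=2*np.arctan2(s['tool_rot'][2],s['tool_rot'][1]);ax=np.array([np.cos(ps),np.sin(ps)]);ay=np.array([np.sin(ps),-np.cos(ps)])
def loc(uv,z):
    d=plane(w,uv,z,s)[:,:2]-s['tool_pos'][:2]; return np.c_[d@ax,d@ay]*1000
print('bar mid top/ctr',loc([(258.6,148),(258.6,148)],[.106,.102]))
L=lambda x,y:((x-480)/1.92+180,y/1.92+60)
print('lip top front/back',loc([L(628,231),L(628,238)],[.0945,.0945]))
print('tongue sides',loc([L(605,258),L(651,258)],.0915))
E
```

```text
bar mid top/ctr [[44.1413  0.7789]
 [43.6913  0.7949]]
lip top front/back [[16.2047 -0.3863]
 [13.0977 -0.3854]]
tongue sides [[  3.2386 -10.5794]
 [  3.2524   9.8054]]
```

play_rows:
  commands:
    - [8,0.5,0,0,0,0.7]
    - [10,0,0,0,0,0.7]
    - [10,0,0,0,0,0]
    - [8,0,0,0,0,0]
    - [5,0,0,0,0,0]

```text
time: 6.32
tool_pos: [0.5146, 0.0066, 0.1906]
tool_rot: [0.0, 0.999, 0.036, 0.001]
contact_force: [-0.2, -0.7, -1.8]
gripper_width: 0.249
grasp_force: 59.5
```

play_rows:
  commands:
    - [0,0,0,0,0,0]
    - [0,0,-2,0,0,0]
    - [0,0,-2,0,0,0]
    - [0,0,-2,0,0,0]
    - [0,0,-2,0,0,0]

```text
time: 6.73
tool_pos: [0.5129, 0.0065, 0.1976]
tool_rot: [-0.0, 0.999, 0.036, -0.0]
contact_force: [0.3, 0.3, -7.9]
gripper_width: 0.25
grasp_force: 58.8
```

play_rows:
  commands:
    - [0,0,-3,0,0,0]
    - [0,0,-4,0,0,0]
    - [0,0,-4,0,0,0]
    - [0,0,-4,0,0,0]
    - [0,0,0,0,0,0]

```text
time: 7.15
tool_pos: [0.5138, 0.0064, 0.2138]
tool_rot: [0.0, 0.999, 0.036, 0.001]
contact_force: [0.3, -0.4, -7.3]
gripper_width: 0.251
grasp_force: 58.9
```

play_rows:
  commands:
    - [0,0,-5,0,0,1.5]
    - [0,0,-10,0,0,3]
    - [0,0,-10,0,0,3]
    - [0,0,-10,0,0,3]
    - [0,0,-7,0,0,3]

```text
time: 7.57
tool_pos: [0.5136, 0.0064, 0.2558]
tool_rot: [0.0, 0.997, -0.083, 0.0]
contact_force: [-0.1, 0.8, -8.1]
gripper_width: 0.25
grasp_force: 59.0
```

play_rows:
  commands:
    - [0,0,-2,0,0,3]
    - [0,0,0,0,0,1.5]
    - [-0.8,-4,0,0,0,0]
    - [-1.7,-8,0,0,0,0]
    - [-2.7,-12,0,0,0,0]

```text
time: 7.98
tool_pos: [0.5139, 0.0313, 0.2564]
tool_rot: [0.0, 0.993, -0.121, -0.0]
contact_force: [-0.5, -0.7, -8.4]
gripper_width: 0.25
grasp_force: 59.0
```

play_rows:
  commands:
    - [-3.4,-15,0,0,0,0]
    - [-3.4,-15,0,0,0,0]
    - [-3.4,-15,0,0,0,0]
    - [-3.4,-15,0,0,0,0]
    - [-3.4,-15,0,0,0,0]

```text
time: 8.4
tool_pos: [0.5152, 0.1099, 0.2564]
tool_rot: [-0.0, 0.993, -0.12, -0.0]
contact_force: [0.3, 0.3, -7.7]
gripper_width: 0.25
grasp_force: 59.0
```

play_rows:
  commands:
    - [-3.4,-15,0,0,0,0]
    - [-3.4,-15,0,0,0,0]
    - [-3.4,-15,0,0,0,0]
    - [-3.4,-15,0,0,0,0]
    - [-3.4,-15,0,0,0,0]

```text
time: 8.82
tool_pos: [0.5165, 0.1869, 0.2564]
tool_rot: [-0.0, 0.993, -0.12, -0.0]
contact_force: [0.3, 0.5, -8.9]
gripper_width: 0.251
grasp_force: 59.0
```

play_rows:
  commands:
    - [-3.4,-15,0,0,0,0]
    - [-3.4,-15,0,0,0,0]
    - [-2.7,-12,0,0,0,0]
    - [-1.7,-8,0,0,0,0]
    - [-0.8,-4,0,0,0,0]

```text
time: 9.23
tool_pos: [0.518, 0.2417, 0.2566]
tool_rot: [-0.0, 0.993, -0.12, -0.0]
contact_force: [0.6, -0.5, -7.2]
gripper_width: 0.253
grasp_force: 59.1
```

```bash
python3 - <<'E'
from h import *
np.set_printoptions(precision=4,suppress=True)
s,f=grab('side'); w=imaging.grab_frame('wrist'); print(s['time'],s['tool_pos'],s['tool_rot'],s['contact_force'])
a=cv2.resize(f['image'][205:365,145:275],None,fx=2.4,fy=2.4,interpolation=cv2.INTER_CUBIC)
b=cv2.resize(w['image'],None,fx=.9375,fy=1,interpolation=cv2.INTER_AREA)
cv2.imwrite('pics/r1.png',np.hstack([a,b])[:,:,::-1]); cv2.imwrite('pics/r1_raw.png',w['image'][:,:,::-1]);print(a.shape,b.shape)
E
```

```text
9.2333 [0.518  0.2417 0.2566] [-0.0001  0.9928 -0.1202 -0.0003] [ 0.5819 -0.4776 -7.1512]
(384, 312, 3) (384, 480, 3)
```

View pics/r1.png

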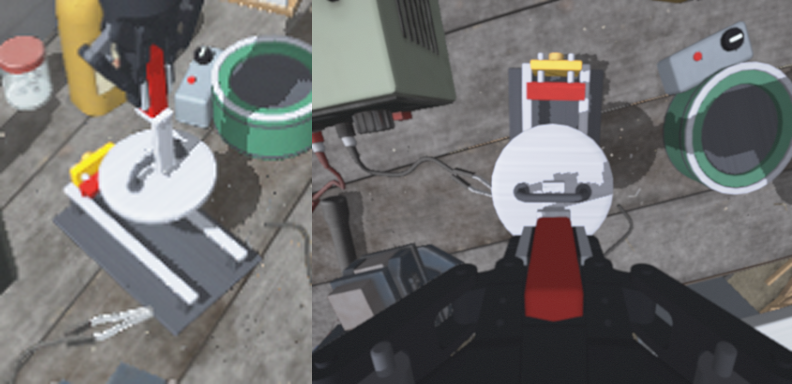

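The lid hangs level on the tongue at joint (552,190). Ahead of it are the two rails at columns about 528 and 583, and the keeper's red plate at (556,90) with its lip. The rails run along the picture's vertical, so the yaw matches.

```bash
python3 - <<'E'
from h import *
np.set_printoptions(precision=4,suppress=True)
w=imaging.grab_frame('wrist'); s=manip.state()
ps=2*np.arctan2(s['tool_rot'][2],s['tool_rot'][1]);ax=np.array([np.cos(ps),np.sin(ps)]);ay=np.array([np.sin(ps),-np.cos(ps)])
print(np.degrees(ps))
def loc(uv,z):
    d=plane(w,uv,z,s)[:,:2]-s['tool_pos'][:2]; return np.c_[d@ax,d@ay]*1000
hsv=cv2.cvtColor(w['image'],cv2.COLOR_RGB2HSV).astype(int)
for r in (102,110,118,124):
    x=np.where((hsv[r,205:315,2]>175)&(hsv[r,205:315,1]<40))[0]+205
    g=np.split(x,np.where(np.diff(x)>3)[0]+1); c=[(k.mean(),r) for k in g if len(k)>2]
    print(r,[len(k) for k in g],c); 
    if c: print(loc(c,.04))
red=((hsv[...,0]<8)|(hsv[...,0]>172))&(hsv[...,1]>150); red[130:]=0;red[:,:220]=0;red[:,310:]=0;red[:70]=0
v,u=np.where(red);print('red',u.min(),u.max(),v.min(),v.max()); print(loc([(u.min(),v.max()),(u.max(),v.max())],.055))
bar=[((522-312)/.9375,190),((586-312)/.9375,192)]; print('bar',loc(bar,s['tool_pos'][2]-.1047+.010))
print('plate far', loc([((511-312)/.9375,68),((603-312)/.9375,68)],.004))
E
```

```text
-13.88220949051372
102 [10, 10] [(np.float64(227.5), 102), (np.float64(288.5), 102)]
[[ 83.0564 -35.7139]
 [ 83.1164  36.4757]]
110 [10, 9] [(np.float64(227.5), 110), (np.float64(288.0), 110)]
[[ 73.8839 -35.9383]
 [ 73.9405  36.1241]]
118 [9] [(np.float64(228.0), 118)]
[[ 64.5984 -35.5688]]
124 [9, 13] [(np.float64(228.0), 124), (np.float64(256.0), 124)]
[[ 57.5593 -35.7429]
 [ 57.534   -2.0021]]
red 229 289 82 99
[[ 85.6857 -32.3987]
 [ 85.7513  35.3582]]
bar [[  8.1712 -27.9252]
 [  6.4875  28.669 ]]
plate far [[126.4683 -57.868 ]
 [126.6537  67.2065]]
```

play_rows:
  commands:
    - [-2,0.3,5,0,0,0]
    - [-3,0,12,0,0,0]
    - [0,0,15,0,0,0]
    - [0,0,15,0,0,0]
    - [0,0,12,0,0,0]

```text
time: 9.8
tool_pos: [0.5124, 0.2402, 0.1953]
tool_rot: [0.001, 0.993, -0.121, -0.001]
contact_force: [0.1, 0.9, -8.1]
gripper_width: 0.253
grasp_force: 59.1
```

play_rows:
  commands:
    - [0,0,10,0,0,0]
    - [0,0,7,0,0,0]
    - [0,0,4,0,0,0]
    - [0,0,2.5,0,0,0]
    - [0,0,1.5,0,0,0]

```text
time: 10.22
tool_pos: [0.5138, 0.2411, 0.173]
tool_rot: [-0.0, 0.993, -0.121, 0.0]
contact_force: [-0.3, 0.1, -7.6]
gripper_width: 0.249
grasp_force: 59.0
```

play_rows:
  commands:
    - [0,0,1,0,0,0]
    - [0,0,1,0,0,0]
    - [0,0,1,0,0,0]
    - [0,0,0,0,0,0]

```text
time: 10.55
tool_pos: [0.5136, 0.2411, 0.17]
tool_rot: [-0.0, 0.993, -0.121, 0.0]
contact_force: [0.3, -0.2, -7.1]
gripper_width: 0.254
grasp_force: 59.0
```

play_rows:
  commands:
    - [0,0,1,0,0,0]
    - [0,0,1,0,0,0]
    - [0,0,0,0,0,0]

```text
time: 10.8
tool_pos: [0.5134, 0.241, 0.1676]
tool_rot: [0.0, 0.993, -0.121, -0.0]
contact_force: [0.2, -0.3, -7.5]
gripper_width: 0.249
grasp_force: 59.1
```

play_rows:
  commands:
    - [0,0,0.7,0,0,0]
    - [0,0,0.7,0,0,0]
    - [0,0,0,0,0,0]

```text
time: 11.05
tool_pos: [0.5137, 0.2411, 0.1669]
tool_rot: [-0.0, 0.993, -0.121, 0.0]
contact_force: [-0.4, -0.5, -5.7]
gripper_width: 0.249
grasp_force: 59.5
```

play_rows:
  commands:
    - [0,0,0.7,0,0,0]
    - [0,0,0.7,0,0,0]
    - [0,0,0,0,0,0]

```text
time: 11.3
tool_pos: [0.5143, 0.2412, 0.1661]
tool_rot: [-0.0, 0.993, -0.121, 0.001]
contact_force: [-0.3, 1.3, -1.8]
gripper_width: 0.249
grasp_force: 59.7
```

play_rows:
  commands:
    - [0,0,0.7,0,0,0]
    - [0,0,0.7,0,0,0]
    - [0,0,0,0,0,0]

```text
time: 11.55
tool_pos: [0.5136, 0.241, 0.1637]
tool_rot: [-0.0, 0.993, -0.121, 0.0]
contact_force: [0.5, 0.4, -2.1]
gripper_width: 0.25
grasp_force: 59.7
```

play_rows:
  commands:
    - [0,0,1.5,0,0,0]
    - [0,0,1.5,0,0,0]
    - [1,0,0,0,0,0]
    - [2,0,0,0,0,0]
    - [2,0,0,0,0,0]

```text
time: 11.97
tool_pos: [0.5185, 0.2398, 0.1605]
tool_rot: [0.0, 0.993, -0.121, -0.0]
contact_force: [-1.1, 0.5, -3.0]
gripper_width: 0.249
grasp_force: 59.7
```

play_rows:
  commands:
    - [2,0,0,0,0,0]
    - [2,0,0,0,0,0]
    - [2,0,0,0,0,0]
    - [2,0,0,0,0,0]
    - [2,0,0,0,0,0]

```text
time: 12.38
tool_pos: [0.5281, 0.2374, 0.1605]
tool_rot: [0.0, 0.993, -0.121, -0.0]
contact_force: [-1.7, 0.8, -1.9]
gripper_width: 0.249
grasp_force: 59.9
```

play_rows:
  commands:
    - [2,0,0,0,0,0]
    - [2,0,0,0,0,0]
    - [1.5,0,0,0,0,0]
    - [1,0,0,0,0,0]
    - [0,0,0,0,0,0]

```text
time: 12.8
tool_pos: [0.5347, 0.2357, 0.1605]
tool_rot: [0.0, 0.993, -0.121, 0.0]
contact_force: [-1.4, 0.5, -2.4]
gripper_width: 0.248
grasp_force: 59.9
```

```bash
python3 - <<'E'
from h import *
np.set_printoptions(precision=4,suppress=True)
s,f=grab('side'); w=imaging.grab_frame('wrist'); print(s['time'],s['tool_pos'],s['tool_rot'],s['contact_force'])
a=cv2.resize(f['image'][225:355,150:260],None,fx=2.95,fy=2.954,interpolation=cv2.INTER_CUBIC)
b=cv2.resize(w['image'][20:220,160:360],(384,384),interpolation=cv2.INTER_CUBIC)
a=cv2.resize(a,(325,384)); cv2.imwrite('pics/r2.png',np.hstack([a,b])[:,:,::-1])
E
```

```text
12.8 [0.5347 0.2357 0.1605] [ 0.0001  0.9926 -0.1211  0.0001] [-1.3526  0.519  -2.3998]
```

View pics/r2.png

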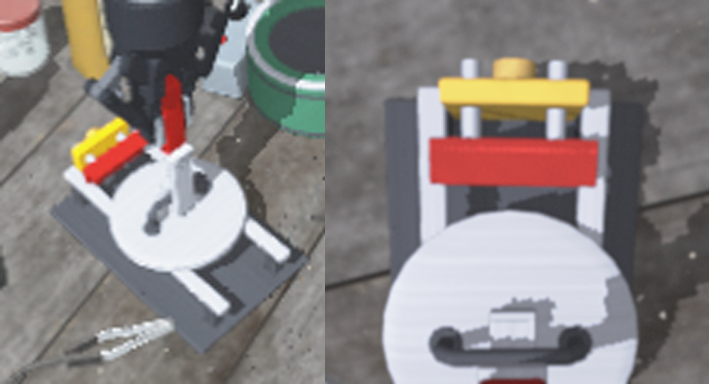

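The lid lies flat on the rails with the tongue through the loop. Its front edge (joint row 210) is still short of the red lip (row 185) by about 11 mm, so butting should come after roughly 24 mm more.

play_rows:
  commands:
    - [1,0,0,0,0,0]
    - [2,0,0,0,0,0]
    - [2,0,0,0,0,0]
    - [2,0,0,0,0,0]
    - [1,0,0,0,0,0]

```text
time: 13.32
tool_pos: [0.5425, 0.2338, 0.1605]
tool_rot: [0.0, 0.993, -0.121, 0.0]
contact_force: [-1.8, 0.4, -2.9]
gripper_width: 0.25
grasp_force: 59.8
```

play_rows:
  commands:
    - [1.5,0,0,0,0,0]
    - [1.5,0,0,0,0,0]
    - [1.5,0,0,0,0,0]
    - [1,0,0,0,0,0]
    - [1,0,0,0,0,0]

```text
time: 13.73
tool_pos: [0.5486, 0.2323, 0.1606]
tool_rot: [0.0, 0.993, -0.121, -0.0]
contact_force: [-1.3, -0.3, -2.5]
gripper_width: 0.25
grasp_force: 59.8
```

play_rows:
  commands:
    - [0.7,0,0,0,0,0]
    - [0.7,0,0,0,0,0]
    - [0.7,0,0,0,0,0]
    - [0,0,0,0,0,0]

```text
time: 14.07
tool_pos: [0.5507, 0.2318, 0.1606]
tool_rot: [0.0, 0.993, -0.121, 0.0]
contact_force: [-1.8, -0.6, -2.9]
gripper_width: 0.253
grasp_force: 59.8
```

play_rows:
  commands:
    - [0.7,0,0,0,0,0]
    - [0.7,0,0,0,0,0]
    - [0.6,0,0,0,0,0]
    - [0,0,0,0,0,0]

```text
time: 14.4
tool_pos: [0.5526, 0.2313, 0.1606]
tool_rot: [0.0, 0.993, -0.121, 0.0]
contact_force: [-1.7, -0.0, -4.0]
gripper_width: 0.254
grasp_force: 59.8
```

play_rows:
  commands:
    - [0.5,0,0,0,0,0]
    - [0.5,0,0,0,0,0]
    - [0.5,0,0,0,0,0]
    - [0,0,0,0,0,0]

```text
time: 14.73
tool_pos: [0.554, 0.231, 0.1606]
tool_rot: [-0.0, 0.993, -0.121, 0.0]
contact_force: [-1.2, 1.2, -3.3]
gripper_width: 0.252
grasp_force: 59.8
```

play_rows:
  commands:
    - [0.5,0,0,0,0,0]
    - [0.5,0,0,0,0,0]
    - [0.5,0,0,0,0,0]
    - [0,0,0,0,0,0]

```text
time: 15.07
tool_pos: [0.5555, 0.2306, 0.1606]
tool_rot: [0.0, 0.993, -0.121, 0.0]
contact_force: [-1.4, 0.7, -3.6]
gripper_width: 0.245
grasp_force: 59.8
```

play_rows:
  commands:
    - [0.5,0,0,0,0,0]
    - [0.5,0,0,0,0,0]
    - [0.5,0,0,0,0,0]
    - [0,0,0,0,0,0]

```text
time: 15.4
tool_pos: [0.557, 0.2303, 0.1606]
tool_rot: [0.0, 0.993, -0.121, 0.0]
contact_force: [-1.8, 0.9, -4.3]
gripper_width: 0.25
grasp_force: 59.8
```

play_rows:
  commands:
    - [0.5,0,0,0,0,0]
    - [0.5,0,0,0,0,0]
    - [0.5,0,0,0,0,0]
    - [0,0,0,0,0,0]

```text
time: 15.73
tool_pos: [0.5579, 0.2301, 0.1606]
tool_rot: [-0.0, 0.993, -0.121, -0.001]
contact_force: [-3.8, 1.2, -1.7]
gripper_width: 0.255
grasp_force: 59.9
```

play_rows:
  commands:
    - [0.4,0,0,0,0,0]
    - [0,0,0,0,0,0]
    - [0,0,0,0,0,0]

```text
time: 15.98
tool_pos: [0.5581, 0.23, 0.1605]
tool_rot: [-0.0, 0.993, -0.121, -0.001]
contact_force: [-4.7, 0.7, -0.5]
gripper_width: 0.247
grasp_force: 60.0
```

play_rows:
  commands:
    - [0.6,0,0,0,0,0]
    - [0,0,0,0,0,0]
    - [0,0,0,0,0,0]

```text
time: 16.23
tool_pos: [0.5584, 0.2299, 0.1605]
tool_rot: [-0.0, 0.993, -0.121, -0.001]
contact_force: [-5.7, 0.8, -0.9]
gripper_width: 0.247
grasp_force: 60.1
```

play_rows:
  commands:
    - [0.6,0,0,0,0,0]
    - [0,0,0,0,0,0]
    - [0,0,0,0,0,0]
    - [0,0,0,0,0,0]
    - [0,0,0,0,0,0]

```text
time: 16.65
tool_pos: [0.5586, 0.2299, 0.1605]
tool_rot: [-0.0, 0.993, -0.121, -0.002]
contact_force: [-6.0, 0.7, 1.0]
gripper_width: 0.245
grasp_force: 60.1
```

play_rows:
  commands:
    - [0,0,0,0,0,0]
    - [0,0,0,0,0,0]
    - [0,0,0,0,0,0]
    - [0,0,0,0,0,0]
    - [0,0,0,0,0,0]

```text
time: 17.07
tool_pos: [0.5586, 0.2299, 0.1605]
tool_rot: [-0.0, 0.993, -0.121, -0.002]
contact_force: [-6.8, 1.3, 1.3]
gripper_width: 0.251
grasp_force: 60.1
```

play_rows:
  commands:
    - [0,0,0,0,0,0]
    - [0,0,0,0,0,0]
    - [0,0,0,0,0,0]
    - [0,0,0,0,0,0]
    - [0,0,0,0,0,0]

```text
time: 17.48
tool_pos: [0.5586, 0.2299, 0.1605]
tool_rot: [-0.0, 0.993, -0.121, -0.002]
contact_force: [-7.2, 1.3, -0.1]
gripper_width: 0.25
grasp_force: 60.1
```

```bash
python3 - <<'E'
from h import *
np.set_printoptions(precision=4,suppress=True)
s,f=grab('side'); w=imaging.grab_frame('wrist'); print(s['time'],s['tool_pos'],s['tool_rot'],s['contact_force'],s['ft_torque'])
a=cv2.resize(f['image'][225:355,150:260],(325,384),interpolation=cv2.INTER_CUBIC)
b=cv2.resize(w['image'][20:220,160:360],(384,384),interpolation=cv2.INTER_CUBIC)
cv2.imwrite('pics/r3.png',np.hstack([a,b])[:,:,::-1])
E
```

```text
17.4833 [0.5586 0.2299 0.1605] [-0.      0.9927 -0.121  -0.0018] [-7.1931  1.2806 -0.0801] [ 0.3291  1.786  -0.0585]
```

View pics/r3.png

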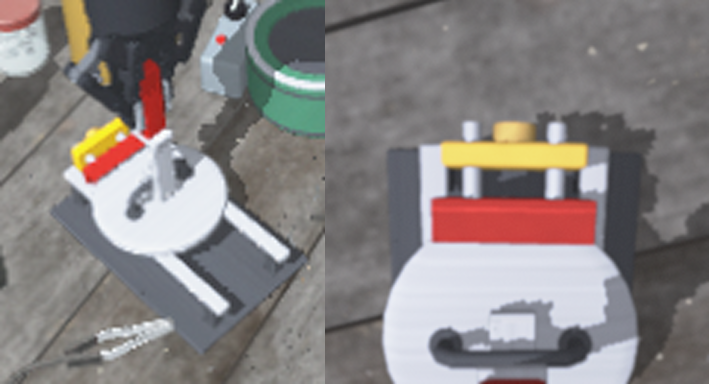

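The red lip now overlaps the lid's front edge (joint row 243) and the lifter is still in the loop. It has been butted at about 7 N for a second. Next I back off along -x with the tongue centred in the loop's height.

play_rows:
  commands:
    - [-1,0,0,0,0,0]
    - [-1,0,0,0,0,0]
    - [-1,0,0,0,0,0]
    - [-1,0,0.5,0,0,0]
    - [-1,0,0.5,0,0,0]

```text
time: 18.0
tool_pos: [0.5561, 0.2306, 0.1602]
tool_rot: [-0.0, 0.993, -0.121, 0.002]
contact_force: [0.0, 0.6, -3.0]
gripper_width: 0.25
grasp_force: 59.9
```

play_rows:
  commands:
    - [-1,0,0,0,0,0]
    - [-1,0,0,0,0,0]
    - [-1,0,0,0,0,0]
    - [-1,0,0,0,0,0]
    - [-1,0,0,0,0,0]

```text
time: 18.42
tool_pos: [0.5502, 0.232, 0.1597]
tool_rot: [-0.0, 0.993, -0.121, 0.0]
contact_force: [0.3, -0.2, -2.6]
gripper_width: 0.249
grasp_force: 59.9
```

play_rows:
  commands:
    - [-1,0,0,0,0,0]
    - [-1,0,0,0,0,0]
    - [-1,0,0,0,0,0]
    - [-1,0,0,0,0,0]
    - [-1,0,0,0,0,0]

```text
time: 18.83
tool_pos: [0.5452, 0.2332, 0.1596]
tool_rot: [0.0, 0.993, -0.121, 0.0]
contact_force: [0.3, -0.3, -2.5]
gripper_width: 0.25
grasp_force: 59.9
```

play_rows:
  commands:
    - [-3,0,0,0,0,0]
    - [-6,0,0,0,0,0]
    - [-8,0,0,0,0,0]
    - [-8,0,0,0,0,0]
    - [-6,0,0,0,0,0]

```text
time: 19.25
tool_pos: [0.5139, 0.2409, 0.1594]
tool_rot: [0.0, 0.993, -0.121, -0.0]
contact_force: [0.6, 0.0, -3.3]
gripper_width: 0.248
grasp_force: 59.9
```

play_rows:
  commands:
    - [0,0,-10,0,0,0]
    - [0,0,-30,0,0,-2.4]
    - [0,0,-35,0,0,-2.4]
    - [0,0,-30,0,0,-2.4]
    - [0,0,-5,0,0,-2.4]

```text
time: 19.67
tool_pos: [0.5179, 0.2416, 0.2784]
tool_rot: [-0.002, 0.999, -0.036, 0.006]
contact_force: [0.7, 0.6, -1.2]
gripper_width: 0.248
grasp_force: 60.0
```

```bash
python3 - <<'E'
from h import *
np.set_printoptions(precision=4,suppress=True)
s,f=grab('side'); print(s['time'],s['tool_pos'],s['tool_rot'],s['contact_force'])
cv2.imwrite('pics/s4_raw.png',f['image'][:,:,::-1])
ps=2*np.arctan2(s['tool_rot'][2],s['tool_rot'][1]);print(np.degrees(ps))
d=np.array([.4601,-.2328])-s['tool_pos'][:2]; print(d@[np.cos(ps),np.sin(ps)],d@[np.sin(ps),-np.cos(ps)])
hsv=cv2.cvtColor(f['image'],cv2.COLOR_RGB2HSV)
m=((hsv[...,1]<40)&(hsv[...,2]>165)).astype(np.uint8); n,l,st,c=cv2.connectedComponentsWithStats(m)
for i in range(1,n):
    if st[i,4]>600 and 150<c[i,0]<280: print(st[i],c[i],plane(f,[c[i]],.05))
E
```

```text
19.6667 [0.5179 0.2416 0.2784] [-0.0021  0.9993 -0.0365  0.006 ] [ 0.7387  0.565  -1.2447]
-4.179281788611032
-0.02303763187863004 0.4772995324862492
[ 171  273   77   59 1567] [206.9094 296.5743] [[0.5364 0.2464 0.05  ]]
```

play_rows:
  commands:
    - [-1,15,0,0,0,0]
    - [-1.4,30,0,0,0,0]
    - [-1.4,30,0,0,0,0]
    - [-1.4,30,0,0,0,0]
    - [-1.4,30,0,0,0,0]

```text
time: 20.13
tool_pos: [0.4969, 0.1046, 0.2677]
tool_rot: [0.0, 0.999, -0.038, -0.002]
contact_force: [0.6, 0.5, -3.2]
gripper_width: 0.253
grasp_force: 59.8
```

play_rows:
  commands:
    - [-1.4,30,0,0,0,0]
    - [-1.4,30,0,0,0,0]
    - [-1.4,30,0,0,0,0]
    - [-1.4,30,0,0,0,0]
    - [-1.4,30,0,0,0,0]

```text
time: 20.55
tool_pos: [0.4785, -0.0443, 0.2678]
tool_rot: [-0.0, 0.999, -0.038, -0.001]
contact_force: [0.2, -0.6, -1.6]
gripper_width: 0.252
grasp_force: 59.8
```

play_rows:
  commands:
    - [-1.4,30,0,0,0,0]
    - [-1.4,30,0,0,0,0]
    - [-1.4,30,0,0,0,0]
    - [-1.4,30,0,0,0,0]
    - [-1.4,30,0,0,0,0]

```text
time: 20.97
tool_pos: [0.4602, -0.1931, 0.2679]
tool_rot: [-0.001, 0.999, -0.038, -0.001]
contact_force: [1.2, -0.0, -1.4]
gripper_width: 0.252
grasp_force: 59.8
```

play_rows:
  commands:
    - [-1.4,28,0,0,0,0]
    - [-1,14,0,0,0,0]
    - [0,0,0,0,0,0]
    - [0,0,0,0,0,0]

```text
time: 21.3
tool_pos: [0.4555, -0.2333, 0.2684]
tool_rot: [-0.001, 0.999, -0.039, -0.001]
contact_force: [0.6, 0.3, -1.3]
gripper_width: 0.248
grasp_force: 59.9
```

```bash
python3 - <<'E'
from h import *
np.set_printoptions(precision=4,suppress=True)
s,f=grab('side'); w=imaging.grab_frame('wrist'); print(s['time'],s['tool_pos'],s['tool_rot'],s['contact_force'])
ps=2*np.arctan2(s['tool_rot'][2],s['tool_rot'][1]);print(np.degrees(ps))
d=np.array([.4601,-.2328])-s['tool_pos'][:2]; print(d@[np.cos(ps),np.sin(ps)],d@[np.sin(ps),-np.cos(ps)])
b0=cv2.imread('pics/w2.png')[150:280,190:330,::-1]
b=[cv2.resize(x,(266,247),interpolation=cv2.INTER_CUBIC) for x in (b0,w['image'][150:280,190:330])]
a=cv2.resize(f['image'][225:355,150:260],(418,494),interpolation=cv2.INTER_CUBIC)
c=cv2.resize(w['image'][110:230,215:305],(0,0),fx=1.1,fy=1.1)
cv2.imwrite('pics/t1.png',np.hstack([a,np.vstack(b)])[:,:,::-1])
E
```

```text
21.3 [ 0.4555 -0.2333  0.2684] [-0.001   0.9993 -0.0386 -0.001 ] [ 0.6361  0.3478 -1.2718]
-4.423777273865069
0.004500377671346257 -0.0008314925945162959
```

View pics/t1.png

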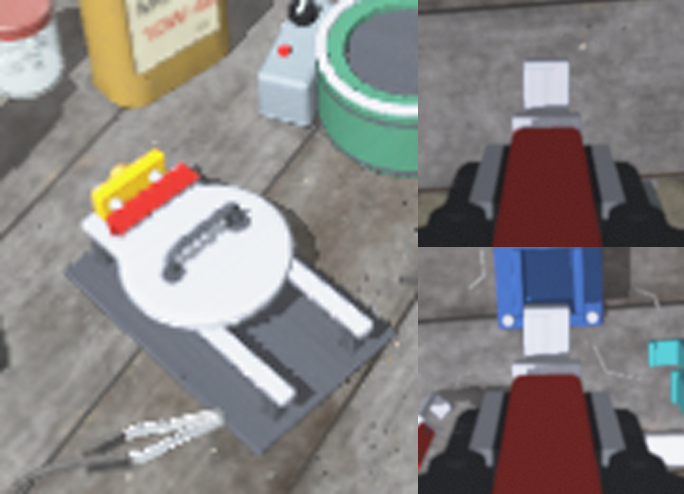

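The left side shows the lid still against the keeper under the lip, with the lifter clear of it. On the right, the tongue sits in the grip as before the push (top) and now (bottom), so it hasn't slipped. I'll correct by 4.5 mm in x and lower it into the stand.

play_rows:
  commands:
    - [3,-0.8,10,0,0,0]
    - [1.5,0,25,0,0,0]
    - [0,0,25,0,0,0]
    - [0,0,20,0,0,0]
    - [0,0,12,0,0,0]

```text
time: 21.82
tool_pos: [0.46, -0.2307, 0.1739]
tool_rot: [-0.001, 0.999, -0.037, -0.002]
contact_force: [-0.5, -0.2, -2.7]
gripper_width: 0.247
grasp_force: 59.9
```

play_rows:
  commands:
    - [0,0,8,0,0,0]
    - [0,0,8,0,0,0]
    - [0,0,8,0,0,0]
    - [0,0,8,0,0,0]
    - [0,0,0,0,0,0]

```text
time: 22.23
tool_pos: [0.4605, -0.2325, 0.1443]
tool_rot: [-0.001, 0.999, -0.038, -0.001]
contact_force: [-0.8, 0.3, -2.7]
gripper_width: 0.249
grasp_force: 59.9
```

play_rows:
  commands:
    - [0,0,8,0,0,0]
    - [0,0,8,0,0,0]
    - [0,0,6,0,0,0]
    - [0,0,4,0,0,0]
    - [0,0,2,0,0,0]

```text
time: 22.65
tool_pos: [0.4605, -0.2326, 0.1166]
tool_rot: [-0.0, 0.999, -0.038, -0.001]
contact_force: [-0.6, 0.2, -1.8]
gripper_width: 0.25
grasp_force: 59.9
```

play_rows:
  commands:
    - [0,0,1.5,0,0,0]
    - [0,0,1,0,0,0]
    - [0,0,1,0,0,0]
    - [0,0,0,0,0,0]

```text
time: 22.98
tool_pos: [0.4611, -0.2329, 0.1142]
tool_rot: [0.0, 0.999, -0.038, 0.0]
contact_force: [0.5, -0.0, -2.1]
gripper_width: 0.249
grasp_force: 59.9
```

play_rows:
  commands:
    - [0,0,1,0,0,0]
    - [0,0,1,0,0,0]
    - [0,0,0.7,0,0,0]
    - [0,0,0,0,0,0]

```text
time: 23.32
tool_pos: [0.4609, -0.2328, 0.1113]
tool_rot: [-0.0, 0.999, -0.038, -0.0]
contact_force: [-0.6, -0.4, -1.7]
gripper_width: 0.247
grasp_force: 59.9
```

play_rows:
  commands:
    - [0,0,0.6,0,0,0]
    - [0,0,0,0,0,0]
    - [0,0,0,0,0,0]

```text
time: 23.57
tool_pos: [0.461, -0.2329, 0.1108]
tool_rot: [0.0, 0.999, -0.038, 0.0]
contact_force: [-0.0, -1.3, -2.2]
gripper_width: 0.252
grasp_force: 60.1
```

play_rows:
  commands:
    - [0,0,0.6,0,0,0]
    - [0,0,0.5,0,0,0]
    - [0,0,0,0,0,0]

```text
time: 23.82
tool_pos: [0.4612, -0.233, 0.1108]
tool_rot: [0.0, 0.999, -0.038, 0.0]
contact_force: [-2.5, 1.4, 4.9]
gripper_width: 0.248
grasp_force: 60.8
```

play_rows:
  commands:
    - [0,0,0.5,0,0,0]
    - [0,0,0,0,0,0]
    - [0,0,0,0,0,0]

```text
time: 24.07
tool_pos: [0.4613, -0.233, 0.1108]
tool_rot: [0.0, 0.999, -0.038, 0.0]
contact_force: [-3.5, 2.2, 7.3]
gripper_width: 0.248
grasp_force: 61.2
```

play_rows:
  commands:
    - [0,0,-0.8,0,0,0]
    - [0,0,0,0,0,0]
    - [0,0,0,0,0,0]

```text
time: 24.32
tool_pos: [0.4613, -0.233, 0.1108]
tool_rot: [0.0, 0.999, -0.038, 0.0]
contact_force: [-2.4, 2.2, 6.2]
gripper_width: 0.249
grasp_force: 60.7
```

play_rows:
  commands:
    - [0,0,0,0,0,0]
    - [0,0,0,0,0,0]
    - [0,0,0,0,0,0]
    - [0,0,0,0,0,0]
    - [0,0,0,0,0,0]
  hand: 55

```text
time: 24.73
tool_pos: [0.4609, -0.2329, 0.1097]
tool_rot: [-0.0, 0.999, -0.038, -0.0]
contact_force: [0.1, 0.1, 0.1]
gripper_width: 0.646
grasp_force: 0.0
```

play_rows:
  commands:
    - [0,0,-8,0,0,0]
    - [0,0,-20,0,0,0]
    - [0,0,-30,0,0,0]
    - [0,0,-35,0,0,0]
    - [0,0,-35,0,0,0]

```text
time: 25.15
tool_pos: [0.4605, -0.2325, 0.2393]
tool_rot: [-0.0, 0.999, -0.038, -0.0]
contact_force: [0.8, 0.1, -0.6]
gripper_width: 0.645
grasp_force: 0.0
```

play_rows:
  commands:
    - [0,0,-20,0,0,0]
    - [0,0,-5,0,0,0]
    - [0,0,0,0,0,0]
    - [0,0,0,0,0,0]
    - [0,0,0,0,0,0]

```text
time: 25.57
tool_pos: [0.4601, -0.2323, 0.2607]
tool_rot: [-0.001, 0.999, -0.038, -0.002]
contact_force: [-0.2, -0.6, -0.2]
gripper_width: 0.645
grasp_force: 0.0
```

```bash
python3 - <<'E'
from h import *
np.set_printoptions(precision=4,suppress=True)
s,f=grab('side'); w=imaging.grab_frame('wrist'); print(s['time'],s['tool_pos'],s['contact_force'],s['gripper_width'])
a=cv2.imread('pics/side0_raw.png')[:,:,::-1]
def red(im,x0,x1,y0,y1):
    h=cv2.cvtColor(im,cv2.COLOR_RGB2HSV)[y0:y1,x0:x1].astype(int); m=((h[...,0]<8)|(h[...,0]>172))&(h[...,1]>150)
    v,u=np.where(m); return len(u),u.mean()+x0,v.mean()+y0,u.min()+x0,u.max()+x0,v.min()+y0,v.max()+y0
for im in (np.ascontiguousarray(a),f['image']): print(red(im,298,318,170,205))
print('wrist',red(w['image'],230,290,150,230))
d=np.abs(f['image'].astype(int)-cv2.imread('pics/s4_raw.png')[:,:,::-1]).max(2)[275:330,165:255]; print('lid region change',(d>40).sum())
E
```

```text
25.5667 [ 0.4601 -0.2323  0.2607] [-0.247  -0.6358 -0.1679] 0.6453353714966353
(151, np.float64(308.04635761589407), np.float64(185.56953642384107), np.int64(304), np.int64(312), np.int64(175), np.int64(197))
(156, np.float64(307.6923076923077), np.float64(185.44871794871796), np.int64(303), np.int64(312), np.int64(175), np.int64(196))
wrist (826, np.float64(258.44309927360774), np.float64(187.6949152542373), np.int64(247), np.int64(270), np.int64(169), np.int64(205))
lid region change 63
```

```bash
python3 - <<'E'
from h import *
s,f=grab('side')
hsv=cv2.cvtColor(f['image'],cv2.COLOR_RGB2HSV)
m=((hsv[...,1]<40)&(hsv[...,2]>165)).astype(np.uint8); n,l,st,c=cv2.connectedComponentsWithStats(m)
ok=[(st[i],c[i]) for i in range(1,n) if st[i,4]>600 and 150<c[i,0]<280]; print(ok)
if any(abs(x[1][0]-206.9)<3 and abs(x[1][1]-296.6)<3 for x in ok): print(manip.job_done())
E
```

```text
[(array([216, 211,  67,  47, 732], dtype=int32), array([242.70355191, 238.75      ])), (array([ 171,  273,   77,   59, 1615], dtype=int32), array([206.83591331, 296.35603715]))]
the job is handed in; nothing more can be done
None
```

I handed the job in at about 26 s: the lid was held against the keeper at about 7 N for a second, it is still there under the lip, and the lifter is back upright in its blue stand.

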